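Set two rollers at the top of the rolling ramp

TASK

Get the rolling ramp ready for a race: with the fingertips, gently push the two straight-sided rollers (the solid cylinder and the tube), one after the other in either order, up their lanes and over the steel catch strip near the top, so that each rests between that strip and the top stop and does not roll back. Don't pinch, lift or fling them; leave the waisted spool at the foot of its lane and everything else on the bench where it is, and finish clear of everything.

Things in the scene. Friction and masses are not known exactly. Their poses are not given: they have to be found in the camera images.
- bed (a point): Bed of a fixed wooden three-lane ramp, 350 x 250 mm. Point in the lane-floor surface, half-way along, on the middle lane's centreline; x straight uphill along the lanes (9 degrees above level), y across, z square out of the floor. Lane centrelines at y = -75, 0, +75 mm; each lane is a smooth gutter 50 mm wide between wooden walls 10 mm high, 25 mm thick. A roller let go on the slope rolls back.
- foot_strip (a point): Round steel strip across all lanes near the foot, 3 mm proud of the floor, at bed x = -112 mm; the rollers start resting on its uphill side. Point on the lane floor at the strip, middle lane; axes as the bed. At bed x = -167 mm a lip 8 mm high closes the bottom of the lanes.
- catch_strip (a point): Round steel strip across all lanes near the top, 3 mm proud of the floor, at bed x = +90 mm. Point on the lane floor at the strip, middle lane; axes as the bed. A roller pushed past it settles back against its uphill side, centre 12 mm uphill of the strip (bed x = +102 mm), and stays.
- top_stop (a point): Uphill end of the lanes: face of a wooden bar 34 mm high, at bed x = +136 mm. Point at the foot of that face, middle lane; axes as the bed. A roller touching it has its centre at bed x = +114 mm.
- solid: Solid plain aluminium roller, a cylinder 44 mm in diameter and 46 mm long, 0.15 to 0.25 kg. Origin: centre of the roller, on its axis; y axis = rolling axis, across the lane. Starts in one of the three lanes (which one varies) against the uphill side of the foot strip: centre at bed x = -100 mm, z = 22 mm.
- tube: Plain aluminium tube, 44 mm outside diameter, 5 mm wall, 46 mm long, 0.06 to 0.11 kg; straight outside like the solid roller. Origin: centre of the roller, on its axis; y axis = rolling axis, across the lane. Starts in one of the three lanes (which one varies) against the uphill side of the foot strip: centre at bed x = -100 mm, z = 22 mm.
- spool: Waisted aluminium spool: two discs 44 mm in diameter, 10 mm thick, on an 18 mm axle, 46 mm long, 0.1 kg. Left alone. Origin: centre of the roller, on its axis; y axis = rolling axis, across the lane. Starts in one of the three lanes (which one varies) against the uphill side of the foot strip: centre at bed x = -100 mm, z = 22 mm.
- weight: Bystander: brass weight with a knob, 38 mm in diameter, 46 mm high, standing on the bench near the far side of the ramp; origin at the centre of its underside.
- eraser: Bystander: white eraser 45 x 22 x 13 mm on the bench near the robot's side of the ramp; origin at the centre of its underside.
- stopwatch: Bystander: round stopwatch 60 mm in diameter, 15 mm thick, lying on the bench below the foot of the ramp; origin at the centre of its underside.
- beaker: Bystander: glass beaker 68 mm in diameter, 90 mm high; origin at the centre of its underside.
- slide_box: Bystander: flat box for slides, 102 x 87 x 36 mm; origin at the centre of its underside.
- stain_bottle: Bystander: small amber bottle 36 mm in diameter, 75 mm high; origin at the centre of its underside.
Mind the look-alikes: they are no part of the job. What is shaped like the solid but blue is not meant. Leave any black look-alike of the tube alone.

How it is judged:
By the outcome, as a careful person would: the job done as asked, in the order asked, and still so for the second after the job is handed in, with the robot touching nothing.
It also fails if it takes over 64 s, if anything falls off the work surface, if the arm or the gripper's body presses on something with over 40 N, if the wrist force passes 120 N, or if a joint passes its speed limit or range.

ROBOT

A 6-joint arm with a two-finger parallel gripper is mounted at the origin on the work surface. World frame = base frame: x ahead of the robot, y to its left, z up, the work surface at z = 0. Lengths are in m, angles in rad, forces in N, time in s.
With the tool pointing down it reaches from about 0.425 to 0.925 m from the base axis. Payload 12.5 kg.
Tool frame: the origin (TCP) lies at the centre of the arm's flange, where the gripper is bolted on; the fingertips stand 173 mm ahead of it and the grasp point (between the pads) lies 155 mm ahead of it (tip_extent is the distance from the TCP to the fingertips, in m); z points along the fingers, y is the line along which they close (so a half turn about z gives the same grasp; the last joint's range is limited). The gripper opens to 85 mm and grips with 20 to 120 N. Pads are 22 mm wide; open, the fingers measure 114 mm over their backs; the gripper's body (76 mm by 85 mm) begins 54 mm behind the grasp point. The pads swing forward as they close: fully open they stand 13 mm farther back than shut.
Start: joints at [1.079, 0.491, 1.559, -0, 1.092, -0.106], TCP at [0.235, 0.579, 0.405] pointing down, gripper open.
Joint ranges: [-3.1, 3.1], [-0.84, 2.19], [0.05, 2.79], [-1.13, 4.28], [0.06, 2.93], [-2.69, 2.69]. Speed limits (rad/s): [2.22, 2.22, 2.79, 3.14, 3.14, 3.14].

INTERFACE

Orientations are given as a 3x3 rotation matrix whose columns are the frame's x, y, z axes.
In Python, from workcell import get_state, camera, camera_params, finish_job, look_for, place_of, tip_extent gives the robot as it stands. The module is installed in compiled form; this text tells all that it offers.
- The arm moves only by the tool move_arm, never from a script. Its arguments are lists of equal length, an entry for each row: "linear": the shift along the tool's x, y, z in m, a list of three; "yaw": the turn about the tool's z in rad. In form: {"linear": [[tx, ty, tz], ...], "yaw": [yaw, ...]}. A call has 1 to 20 rows; each row is the pose to reach, as a shift and turn from the pose commanded when the call began, along the tool's axes at that moment; what a row does not reach only later rows make up. A row lasts 1/12 s, in which the tool goes at most 41.7 mm and 7.16 degrees, less where a joint would pass 70% of its speed; a pose out of reach is approached as far as the arm can. A call with a gripper value outside its range is refused whole. "jaw" is the opening, from 0 (shut) to 1 (fully open), set as the call begins (left out, the last holds). The fingers move at their own pace and stop on an object; "squeeze" is the grip in N (left out, the last holds). Time passes only in rows, so rows that repeat a pose let the fingers close. It gives the time, the measured TCP pose, the force, the opening and the grip force at its end, in the units of the state.
- get_state(): the state, without advancing time (a new reading comes with each control period).
- camera(name): name is "scene" or "side" or "wrist"; returns the picture (400x640x3 uint8, blue, green, red); there is no depth.
- camera_params(name): a dict with "camera_matrix" (3x3 intrinsics, pixels), "rvec" (rotation vector, rad) and "tvec" (3), from world to camera coordinates, as OpenCV has them. Camera axes: x right, y down, z forward; pixel columns grow to the right and rows downward; lengths in m; the calibration is good to about 2 mm. A picture is of the moment at which its call begins: read the wrist's pose just before it. camera_params takes no time and is no camera call; for the wrist camera it gives the pose at the moment of the call.
- finish_job(): hands the job in; it is judged then, once.
Trained networks look in the newest picture that a camera, given by its name, has taken for a name from the list of things; names that differ only in an ending like _2 or _b are one class to them, and where a whole thing is asked for, a point or a joint stands for the part that bears it (a point fixed in the world has none). Each returns a list of dicts, best first, with "confidence" (0 to 1); they miss things now and then, are a little off and sometimes report something else, mostly with a low value. They report only what shows in the picture. A call takes as long as a camera call. They do not tell look-alikes from the thing itself.
- look_for(label, camera): "box" ([centre column, centre row, width, height] in pixels, round what is visible of it).
- place_of(label, camera): "centre" ([row, column] in pixels: a listed point, or the origin of a listed thing).
The state is a dict: "time": time; "qpos": joint angles; "joint_vel": joint speeds; "joint_efforts": joint torques, N m; "position": TCP position; "orientation": TCP orientation; "ft_force": force on the tool from outside, world axes, zero at the start; "moment": the same for the moment, N m; "width": finger opening in m; "finger_force": force on a finger pad.
Only numpy, scipy, OpenCV 4.12 (cv2) and the standard library are available. Lean on these libraries where they do the work, as an engineer would, in place of code of your own. Each camera call takes 0.05 s, during which the arm holds its last target. There are 200 camera calls.

## Working session

There is one attempt and no reset: what is moved stays moved. The work goes in short steps, Python scripts to look and compute and a tool call to move; the robot and the scene stay as the last step left them, time stands still between calls to the robot, and variables do not carry over. Pictures are saved under pics/ and viewed, at most 13 in all, crops included, and the job is handed in when it is done.

Besides the shell and the picture viewer there is one more tool, called after "Emit:" as name(argument=value, ...) on one line, values as JSON. move_arm: Moves the arm, as the interface text tells. Its arguments: {"type":"object","properties":{"linear":{"type":"array"},"yaw":{"type":"array"},"jaw":{"type":"number"},"squeeze":{"type":"number"}},"required":["linear","yaw"]}

```bash
mkdir -p pics; cat > h.py <<'E'
import numpy as np, cv2
from workcell import *
def P(n):
    p=camera_params(n);return np.array(p["camera_matrix"]),np.array(p["rvec"],float),np.array(p["tvec"],float)
def ray(n,u,v,pr=None):
    K,r,t=pr or P(n);R=cv2.Rodrigues(r)[0]
    return -R.T@t.ravel(), R.T@np.linalg.inv(K)@np.array([u,v,1.])
def tri(obs):
    A=np.zeros((3,3));b=np.zeros(3)
    for c,d in obs:
        d=d/np.linalg.norm(d);M=np.eye(3)-np.outer(d,d);A+=M;b+=M@c
    return np.linalg.solve(A,b)
E
python3 - <<'E'
from h import *
ims={}
for n in("scene","side"):
    im=camera(n);cv2.imwrite(f"pics/{n}0.png",im)
    for l in("bed","foot_strip","catch_strip","top_stop","solid","tube","spool"):
        print(n,l,[(np.round(d["centre"]).tolist(),round(d["confidence"],2)) for d in place_of(l,n)[:4]])
s=get_state();print(s["position"],s["orientation"],s["time"])
E
```

```text
scene bed [([192.0, 309.0], 0.96)]
scene foot_strip [([185.0, 269.0], 0.93)]
scene catch_strip [([201.0, 340.0], 0.71)]
scene top_stop [([196.0, 359.0], 0.67)]
scene solid [([274.0, 258.0], 0.89), ([200.0, 258.0], 0.8), ([204.0, 195.0], 0.67)]
scene tube [([182.0, 271.0], 0.83), ([136.0, 293.0], 0.49)]
scene spool [([164.0, 282.0], 0.58)]
side bed [([228.0, 323.0], 0.66)]
side foot_strip [([266.0, 350.0], 0.73), ([245.0, 379.0], 0.69), ([276.0, 320.0], 0.19)]
side catch_strip [([203.0, 301.0], 0.69)]
side top_stop [([189.0, 296.0], 0.89), ([242.0, 377.0], 0.64)]
side solid [([242.0, 378.0], 0.86), ([298.0, 442.0], 0.82), ([200.0, 406.0], 0.55), ([328.0, 374.0], 0.5)]
side tube [([260.0, 347.0], 0.84), ([332.0, 260.0], 0.73)]
side spool [([275.0, 318.0], 0.59)]
[0.23516308 0.5790651  0.40474322] [[-9.26511738e-01  3.76265856e-01  7.69086867e-05]
 [ 3.76265862e-01  9.26511731e-01  1.13845186e-04]
 [-2.84207441e-05  1.34417015e-04 -9.99999991e-01]] 0.8
```

View pics/scene0.png

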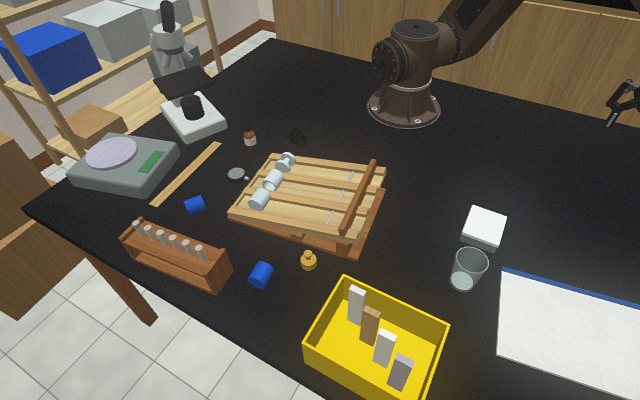

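View pics/side0.png

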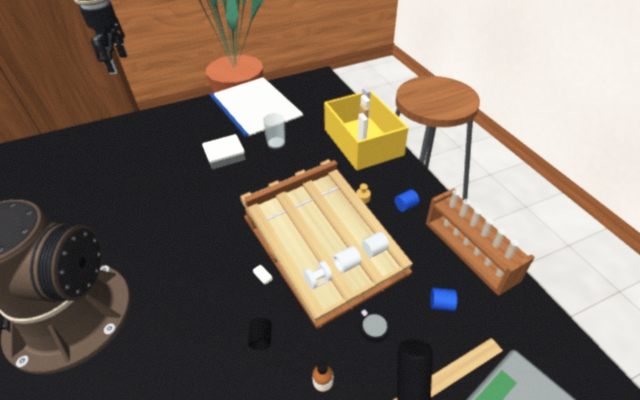

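The silver rollers on the ramp are, in scene pixels (col, row), the solid at (258,200), the tube at (271,182) and the waisted spool at (282,163). The look-alikes are the blue cylinders at (260,274) and (195,205) and the black tube at (297,137). In the side picture they are the solid (377,243), tube (347,260) and spool (318,275). I'll fit the ramp pose and check with a close crop.

```bash
cat > fit.py <<'E'
from h import *
from scipy.optimize import least_squares
O=[("scene",309,192,(0,0,0)),("scene",340,201,(.09,0,0)),("scene",258,200,("s",)),("scene",271,182,(-.1,0,.022)),("scene",282,163,("p",)),
("side",323,228,(0,0,0)),("side",301,203,(.09,0,0)),("side",296,189,(.136,0,0)),("side",378,242,("s",)),("side",347,260,(-.1,0,.022)),("side",318,275,("p",))]
pr={n:P(n) for n in("scene","side")}
def Rb(a):
    c,s=np.cos(np.radians(9)),np.sin(np.radians(9))
    return np.array([[np.cos(a),-np.sin(a),0],[np.sin(a),np.cos(a),0],[0,0,1]])@np.array([[c,0,-s],[0,1,0],[s,0,c]])
def proj(n,X): return cv2.projectPoints(np.array([X]),pr[n][1],pr[n][2],pr[n][0],None)[0].ravel()
def res(p,sg):
    r=[]
    for n,u,v,b in O:
        if b[0]=="s": b=(-.1,.075*sg,.022)
        elif b[0]=="p": b=(-.1,-.075*sg,.022)
        r+=list(proj(n,p[:3]+Rb(p[3])@np.array(b))-[u,v])
    return r
g=tri([ray("scene",309,192,pr["scene"]),ray("side",323,228,pr["side"])])
best=None
for sg in(1,-1):
    for a in np.arange(0,6.3,.8):
        f=least_squares(res,[*g,a],args=(sg,),loss="soft_l1")
        if best is None or f.cost<best[0]: best=(f.cost,f.x,sg)
E
python3 - <<'E'
from fit import *
c,p,sg=best;print(g,c,p,sg);print(np.round(np.reshape(res(p,sg),(-1,2)),1).tolist())
for l,u,v,u2,v2 in(("sol",258,200,378,242),("tube",271,182,347,260),("spool",282,163,318,275)):
    print(l,tri([ray("scene",u,v),ray("side",u2,v2)]))
R=Rb(p[3]);print(R)
ca=cv2.resize(cv2.imread("pics/scene0.png")[130:265,220:395],None,fx=3,fy=3,interpolation=2)
cb=cv2.resize(cv2.imread("pics/side0.png")[155:325,235:415],(429,405),interpolation=2)
cv2.imwrite("pics/crop.png",cv2.resize(np.hstack([ca[:, :],cb]),(800,340)))
E
```

```text
[ 0.56517275 -0.04800222  0.05327705] 14.638072162748001 [ 0.56533029 -0.05218431  0.05046424  1.70344205] -1
[[-2.0, 0.5], [-1.0, -3.2], [0.2, 0.6], [0.8, -0.9], [2.1, 0.4], [0.0, 1.7], [2.6, -0.5], [-1.6, 0.4], [-2.4, 1.4], [0.8, -1.8], [0.4, -1.2]]
sol [ 0.6565142  -0.14365939  0.06088163]
tube [ 0.5777607  -0.1554597   0.05208261]
spool [ 0.50414441 -0.16793582  0.05703013]
[[-0.13062878 -0.99121545  0.02068957]
 [ 0.97901194 -0.13225709 -0.15506026]
 [ 0.15643447  0.          0.98768834]]
```

View pics/crop.png

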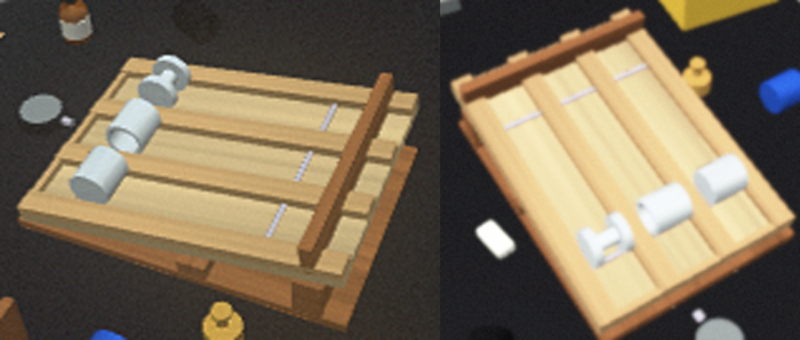

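The crop confirms it. The solid (closed end) is in the far lane (bed y = −75), the tube (open bore) is in the middle lane, and the spool is in the near lane. I'm moving above the foot of the ramp, with the fingers shut and squared to the lanes.

Emit:
move_arm(linear=[[-0.03,-0.026,0],[-0.06,-0.053,0],[-0.09,-0.079,0],[-0.12,-0.105,0],[-0.15,-0.132,0],[-0.18,-0.158,0],[-0.21,-0.185,0],[-0.24,-0.211,0],[-0.27,-0.237,0],[-0.3,-0.264,0],[-0.33,-0.29,0],[-0.36,-0.316,0],[-0.39,-0.343,0],[-0.42,-0.369,0],[-0.45,-0.396,0],[-0.48,-0.422,0],[-0.52,-0.457,0],[-0.56,-0.492,0],[-0.59,-0.519,0],[-0.612,-0.538,0]], yaw=[0.05,0.1,0.15,0.2,0.25,0.3,0.35,0.4,0.45,0.5,0.55,0.6,0.65,0.7,0.75,0.8,0.9,1.0,1.052,1.052], jaw=0)

```text
time: 2.47
position: [0.5962, -0.1437, 0.4048]
orientation: [[-0.129, 0.992, 0.0], [0.992, 0.129, 0.0], [0.0, 0.0, -1.0]]
ft_force: [0.5, 1.1, 0.7]
width: -0.0001
finger_force: 0.0
```

```bash
python3 - <<'E'
from fit import *
s=get_state();print(s["position"],np.round(s["orientation"],3).tolist(),s["time"],s["width"],s["qpos"])
pw=P("wrist");im=camera("wrist");cv2.imwrite("pics/w1.png",im)
for l in("bed","foot_strip","catch_strip","solid","tube","spool"):
    print(l,[(np.round(d["centre"]).tolist(),round(d["confidence"],2)) for d in place_of(l,"wrist")[:4]])
c,p,sg=best
for b in((0,0,0),(.09,0,0),(-.1,-.075,.022),(-.1,0,.022),(-.1,.075,.022)):
    print(b,cv2.projectPoints(np.array([p[:3]+Rb(p[3])@np.array(b)]),pw[1],pw[2],pw[0],None)[0].ravel())
E
```

```text
[ 0.59615088 -0.14373395  0.40480853] [[-0.129, 0.992, 0.0], [0.992, 0.129, 0.0], [0.0, 0.0, -1.0]] 2.4667 -0.00013352135840522328 [-3.44276311e-01  4.73948257e-01  1.58905393e+00  1.46419634e-04
  1.07833966e+00 -4.73472824e-01]
bed [([74.0, 287.0], 0.67)]
foot_strip [([191.0, 376.0], 0.5)]
catch_strip []
solid [([191.0, 374.0], 0.93), ([88.0, 557.0], 0.9)]
tube [([190.0, 292.0], 0.7), ([220.0, 75.0], 0.59)]
spool [([194.0, 210.0], 0.96)]
(0, 0, 0) [296.91525492  72.12216851]
(0.09, 0, 0) [293.64053803 -54.01906113]
(-0.1, -0.075, 0.022) [379.94522846 188.72572449]
(-0.1, 0, 0.022) [298.70851429 189.08775713]
(-0.1, 0.075, 0.022) [217.47393059 189.44978027]
```

View pics/w1.png

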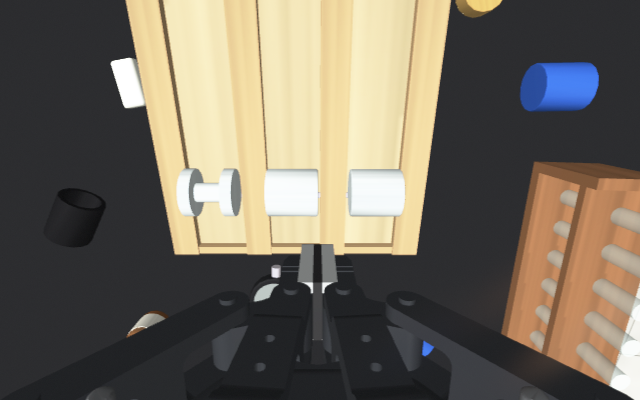

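The wrist view shows the spool at (210,192), tube at (292,191) and solid at (376,192), with the shut fingertips at about (317,250). I'll refit the ramp with these.

```bash
cat > fit2.py <<'E'
from fit import *
pr["wrist"]=(np.array([0]),)
W=[("wrist",375,191.5,(-.1,-.075,.022)),("wrist",292,190.5,(-.1,0,.022)),("wrist",210,192.5,(-.1,.075,.022)),("wrist",287,74,(0,0,0))]
pr["wrist"]=P("wrist")
O.extend(W+W+W)
f=least_squares(res,best[1],args=(-1,),loss="soft_l1");p=f.x
R=Rb(p[3])
E
python3 - <<'E'
from fit2 import *
print(f.cost,p);print(np.round(np.reshape(f.fun,(-1,2))[:15],1).tolist())
for n,y in(("solid",-.075),("tube",0.)):
    for x in(-.1,.09,.102): print(n,x,np.round(p[:3]+R@[x,y,.022],4))
s=get_state();To=s["orientation"]
print("u",R[:,0],"tool yaw err deg",np.degrees(np.arctan2(To[1][0],To[0][0])-p[3]),"tip",tip_extent if not callable(tip_extent) else tip_extent())
u=np.array([np.cos(p[3]),np.sin(p[3]),0])
for n,y in(("solid",-.075),("tube",0.)):
    c=p[:3]+R@[-.1,y,.022]; t=c-u*(.022+.011+.006); t[2]+=-.009+.173
    print(n,"start TCP",t,"tool shift",np.array(To).T@(t-s["position"]))
E
```

```text
41.03610343595207 [ 0.5579545  -0.05176434  0.05310751  1.71307475]
[[-0.5, -1.9], [0.6, -5.9], [2.0, -1.6], [2.2, -3.0], [3.2, -1.7], [-3.0, 1.9], [-0.6, -0.3], [-5.0, 0.7], [-5.2, 1.3], [-1.9, -1.7], [-2.4, -0.8], [-0.9, -0.5], [0.3, 1.2], [0.6, -0.1], [2.5, 0.2]]
solid -0.1 [ 0.6467 -0.1423  0.0592]
solid 0.09 [0.6201 0.0435 0.0889]
solid 0.102 [0.6184 0.0552 0.0908]
tube -0.1 [ 0.5724 -0.1529  0.0592]
tube 0.09 [0.5458 0.0328 0.0889]
tube 0.102 [0.5442 0.0446 0.0908]
u [-0.1400531   0.97770823  0.15643447] tool yaw err deg -0.470724366057439 tip 0.1734
solid start TCP [ 0.65222014 -0.18091295  0.22319321] tool shift [-0.04766194  0.0510069   0.18162653]
tube start TCP [ 0.57797798 -0.19154787  0.22319321] tool shift [-0.04827811 -0.02399057  0.18163241]
```

Emit:
move_arm(linear=[[-0.02,0.02,0.0],[-0.04,0.045,0.02],[-0.052,0.051,0.05],[-0.052,0.051,0.085],[-0.052,0.051,0.115],[-0.052,0.051,0.135],[-0.052,0.051,0.145],[-0.052,0.051,0.145]], yaw=[0,0,0,0,0,0,0,0])

```text
time: 3.48
position: [0.6529, -0.1853, 0.2579]
orientation: [[-0.134, 0.991, -0.003], [0.991, 0.134, 0.001], [0.002, -0.003, -1.0]]
ft_force: [-0.0, -0.1, 0.4]
width: 0.0002
finger_force: 0.0
```

```bash
python3 - <<'E'
from h import *
s=get_state();print(s["position"],s["time"])
a=camera("wrist");b=camera("side")
print(place_of("solid","wrist"),place_of("tube","wrist"),place_of("spool","wrist"))
b=cv2.resize(b[200:325,300:420],(400,400),interpolation=2)
cv2.imwrite("pics/w2.png",cv2.resize(np.hstack([a,b]),(800,308)))
E
```

```text
[ 0.652862   -0.18525459  0.25793124] 3.4833
[{'centre': [166.9, 321.3], 'confidence': 0.77}] [{'centre': [162.8, 162.7], 'confidence': 0.88}] [{'centre': [167.4, 11.8], 'confidence': 0.78}, {'centre': [164.5, 163.7], 'confidence': 0.3}]
```

View pics/w2.png

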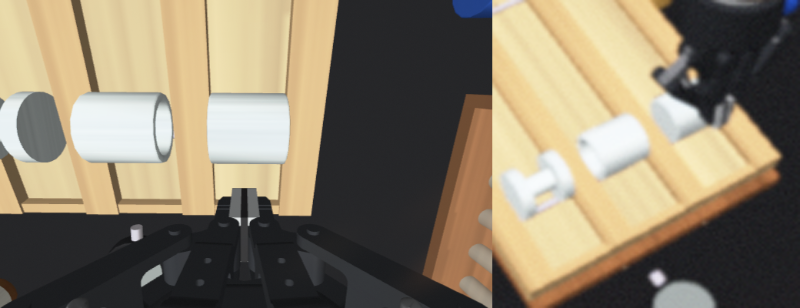

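The finger (col ~317 at full size) is lined up with the solid (col 321), and the gap behind it is about 10 mm. I'll descend and begin the gentle push.

Emit:
move_arm(linear=[[0,0,0.01],[0,0,0.02],[0,0,0.03],[0,0,0.035],[0,0,0.035],[0.003,0,0.035],[0.006,0,0.034],[0.009,0,0.034],[0.012,0,0.033],[0.015,0,0.033],[0.018,0,0.032],[0.022,0,0.032],[0.026,0,0.031],[0.03,0,0.03],[0.034,0,0.03],[0.038,0,0.029],[0.042,0,0.028],[0.046,0,0.028],[0.05,-0.001,0.027],[0.054,-0.001,0.026]], yaw=[0,0,0,0,0,0,0,0,0,0,0,0,0,0,0,0,0,0,0,0])

```text
time: 5.4
position: [0.6448, -0.1325, 0.2337]
orientation: [[-0.133, 0.991, -0.0], [0.991, 0.133, 0.0], [0.0, -0.0, -1.0]]
ft_force: [-0.1, -1.8, 1.4]
width: -0.0001
finger_force: 0.7
```

```bash
python3 - <<'E'
from h import *
s=get_state();print(s["position"],s["time"],s["ft_force"])
a=camera("wrist");b=camera("side")
print(place_of("solid","wrist"),place_of("tube","wrist"))
b=cv2.resize(b[200:325,300:420],(400,400),interpolation=2)
cv2.imwrite("pics/w3.png",cv2.resize(np.hstack([a,b]),(800,308)))
E
```

```text
[ 0.64476875 -0.13254749  0.23368155] 5.4 [-0.11501175 -1.81679828  1.43956248]
[{'centre': [194.1, 321.4], 'confidence': 0.83}, {'centre': [50.2, 136.1], 'confidence': 0.42}] [{'centre': [286.3, 156.9], 'confidence': 0.79}]
```

View pics/w3.png

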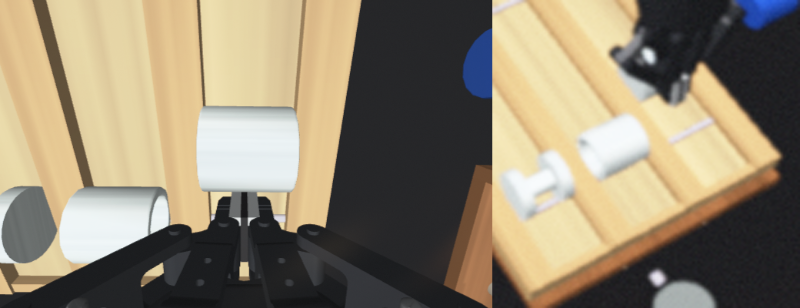

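The solid is rolling ahead of the fingertips in its lane (col 321) with about 2 N on it, so I'll carry on.

Emit:
move_arm(linear=[[0.005,0,-0.001],[0.011,0,-0.002],[0.017,0,-0.003],[0.023,0,-0.004],[0.029,0,-0.005],[0.035,0,-0.006],[0.041,-0.001,-0.007],[0.047,-0.001,-0.007],[0.053,-0.001,-0.008],[0.059,-0.001,-0.009],[0.065,-0.001,-0.01],[0.071,-0.001,-0.011],[0.077,-0.001,-0.012],[0.083,-0.001,-0.013],[0.089,-0.001,-0.014],[0.095,-0.001,-0.015],[0.101,-0.001,-0.016],[0.107,-0.001,-0.017],[0.112,-0.001,-0.018],[0.116,-0.001,-0.018]], yaw=[0,0,0,0,0,0,0,0,0,0,0,0,0,0,0,0,0,0,0,0])

```text
time: 7.27
position: [0.6285, -0.0175, 0.2519]
orientation: [[-0.133, 0.991, -0.0], [0.991, 0.133, 0.0], [0.0, -0.0, -1.0]]
ft_force: [0.2, -1.5, 1.7]
width: -0.0003
finger_force: 0.8
```

```bash
python3 - <<'E'
from h import *
s=get_state();print(s["position"],s["time"],s["ft_force"])
a=camera("wrist");b=camera("side")
print(place_of("solid","wrist"),place_of("catch_strip","wrist"),place_of("top_stop","wrist"),place_of("solid","side"))
b=cv2.resize(b[150:275,270:390],(400,400),interpolation=2)
cv2.imwrite("pics/w4.png",cv2.resize(np.hstack([a,b]),(800,308)))
E
```

```text
[ 0.62847155 -0.01745378  0.25187735] 7.2667 [ 0.19310903 -1.52168188  1.72858164]
[{'centre': [279.5, 603.1], 'confidence': 0.97}, {'centre': [191.4, 323.2], 'confidence': 0.75}] [{'centre': [119.4, 151.0], 'confidence': 0.8}] [] [{'centre': [200.7, 407.1], 'confidence': 0.95}, {'centre': [296.9, 443.0], 'confidence': 0.64}, {'centre': [193.4, 336.4], 'confidence': 0.58}]
```

View pics/w4.png

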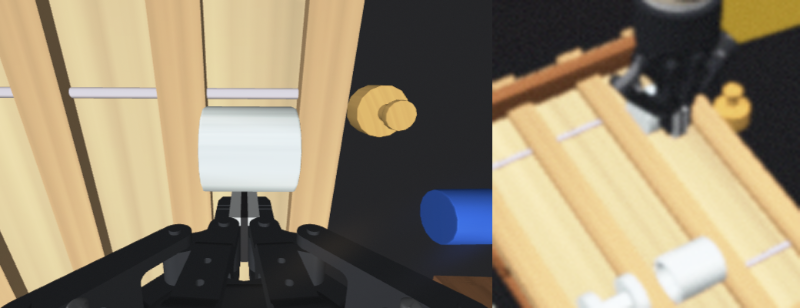

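The strip shows just uphill of the solid: strip row 119, roller centre row 191. I'll work out the distance between them.

```bash
cat > bedfix.py <<'E'
from h import *
p=np.array([0.5579545,-0.05176434,0.05310751]);a=1.71307475
c,s=np.cos(np.radians(9)),np.sin(np.radians(9))
R=np.array([[np.cos(a),-np.sin(a),0],[np.sin(a),np.cos(a),0],[0,0,1]])@np.array([[c,0,-s],[0,1,0],[s,0,c]])
def onbed(n,u,v,h):
    o,d=ray(n,u,v);o=R.T@(o-p);d=R.T@d;return o+d*(h-o[2])/d[2]
E
python3 - <<'E'
from bedfix import *
print(onbed("wrist",323,191.4,.022),onbed("wrist",323,121,.003),onbed("wrist",151,119.4,0))
print(R.T@(get_state()["position"]-p))
E
```

```text
[ 0.06135627 -0.07557018  0.022     ] [ 0.08541679 -0.07597482  0.003     ] [ 0.08626278 -0.00266292  0.        ]
[ 0.05392288 -0.07461528  0.19229737]
```

Emit:
move_arm(linear=[[0.003,0,-0.0005],[0.006,0,-0.001],[0.009,0,-0.0015],[0.012,0,-0.002],[0.015,0,-0.0025],[0.018,0,-0.003],[0.021,0,-0.0035],[0.024,0,-0.004],[0.027,0,-0.0045],[0.03,0,-0.005],[0.033,-0.001,-0.005],[0.036,-0.001,-0.006],[0.038,-0.001,-0.006],[0.038,-0.001,-0.006],[0.038,-0.001,-0.006]], yaw=[0,0,0,0,0,0,0,0,0,0,0,0,0,0,0])

```text
time: 8.82
position: [0.6225, 0.0195, 0.2576]
orientation: [[-0.133, 0.991, -0.0], [0.991, 0.133, 0.0], [0.0, -0.0, -1.0]]
ft_force: [0.3, 0.4, 0.1]
width: 0.0003
finger_force: 0.0
```

```bash
python3 - <<'E'
from bedfix import *
s=get_state();print(s["position"],s["time"],s["ft_force"])
a=camera("wrist")
q=place_of("solid","wrist");print(q,place_of("catch_strip","wrist"),place_of("top_stop","wrist"))
for d in q: print(onbed("wrist",d["centre"][1],d["centre"][0],.022))
cv2.imwrite("pics/w5.png",a)
E
```

```text
[0.6225404  0.01952853 0.25764539] 8.8167 [0.27790951 0.39947762 0.07936317]
[{'centre': [192.2, 326.9], 'confidence': 0.71}, {'centre': [330.1, 587.2], 'confidence': 0.59}] [{'centre': [200.0, 170.3], 'confidence': 0.7}] [{'centre': [102.5, 149.3], 'confidence': 0.83}]
[ 0.09937246 -0.0766284   0.022     ]
[ 0.02559073 -0.20286553  0.022     ]
```

View pics/w5.png

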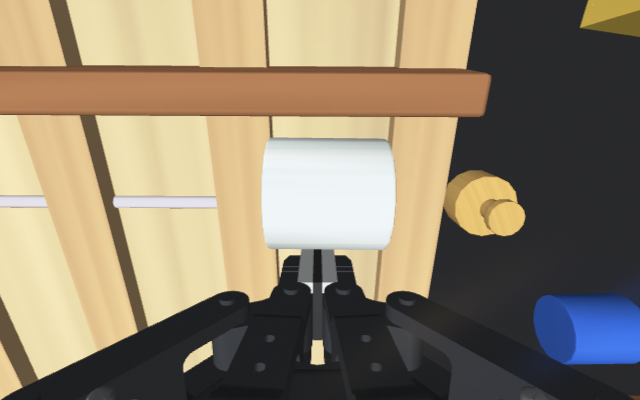

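The solid reads 13 mm uphill of the strip and the finger carries no load, so it is caught. I'll back off, lift, and move behind the tube.

Emit:
move_arm(linear=[[-0.008,0,0],[-0.02,0,0],[-0.035,0,-0.015],[-0.045,0,-0.035],[-0.06,-0.01,-0.055],[-0.085,-0.02,-0.06],[-0.115,-0.035,-0.06],[-0.145,-0.05,-0.06],[-0.175,-0.065,-0.06],[-0.2,-0.072,-0.06],[-0.208,-0.072,-0.045],[-0.208,-0.072,-0.02],[-0.208,-0.072,0],[-0.208,-0.072,0],[-0.208,-0.072,0]], yaw=[0,0,0,0,0,0,0,0,0,0,0,0,0,0,0])

```text
time: 10.27
position: [0.5786, -0.1972, 0.2573]
orientation: [[-0.132, 0.991, -0.002], [0.991, 0.132, 0.001], [0.001, -0.001, -1.0]]
ft_force: [0.0, -0.2, 0.7]
width: 0.0
finger_force: 0.0
```

```bash
python3 - <<'E'
from bedfix import *
s=get_state();print(s["position"],s["time"],s["ft_force"]);print(R.T@(s["position"]-p))
a=camera("wrist");b=camera("side")
for l in("tube","spool"):
  for d in place_of(l,"wrist"): print(l,d,onbed("wrist",d["centre"][1],d["centre"][0],.022))
print(place_of("solid","side"))
b=cv2.resize(b[150:325,240:420],(400,400),interpolation=2)
cv2.imwrite("pics/w6.png",cv2.resize(np.hstack([a,b]),(800,308)))
E
```

```text
[ 0.57860892 -0.19718798  0.25725372] 10.2667 [ 0.01493478 -0.23205833  0.67171692]
[-1.13139104e-01  1.75190013e-04  2.24610396e-01]
tube {'centre': [157.6, 320.9], 'confidence': 0.7} [-0.10163107 -0.00128269  0.022     ]
spool {'centre': [161.2, 168.1], 'confidence': 0.65} [-0.1025037   0.07251685  0.022     ]
[{'centre': [200.2, 407.1], 'confidence': 0.91}, {'centre': [300.2, 444.0], 'confidence': 0.56}]
```

View pics/w6.png

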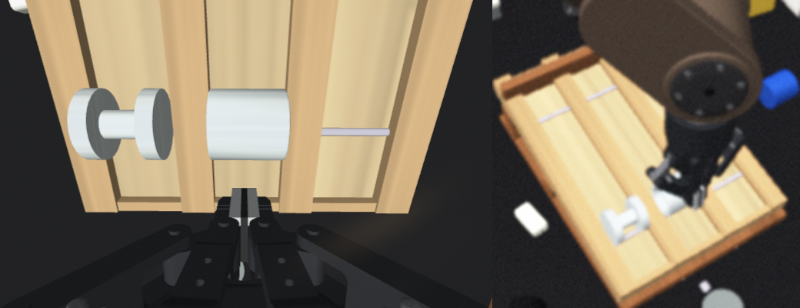

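The finger is centred behind the tube (cols ~318 and 321), and the spool is undisturbed. I'll repeat the same push.

Emit:
move_arm(linear=[[0,0,0.01],[0,0,0.02],[0,0,0.03],[0,0,0.035],[0.002,0,0.035],[0.005,0,0.035],[0.008,0,0.034],[0.011,0,0.034],[0.014,0,0.033],[0.017,0,0.033],[0.02,0,0.032],[0.024,0,0.032],[0.028,0,0.031],[0.032,0,0.03],[0.036,0,0.03],[0.04,0,0.029],[0.044,0,0.028],[0.048,0,0.028],[0.052,-0.001,0.027],[0.056,-0.001,0.026]], yaw=[0,0,0,0,0,0,0,0,0,0,0,0,0,0,0,0,0,0,0,0])

```text
time: 12.18
position: [0.5702, -0.1405, 0.2317]
orientation: [[-0.133, 0.991, -0.0], [0.991, 0.133, 0.0], [0.0, -0.0, -1.0]]
ft_force: [1.3, 0.4, -0.3]
width: -0.0002
finger_force: 0.4
```

Emit:
move_arm(linear=[[0.005,0,-0.001],[0.011,0,-0.002],[0.017,0,-0.003],[0.023,0,-0.004],[0.029,0,-0.005],[0.035,0,-0.006],[0.041,-0.001,-0.007],[0.047,-0.001,-0.007],[0.053,-0.001,-0.008],[0.059,-0.001,-0.009],[0.065,-0.001,-0.01],[0.071,-0.001,-0.011],[0.077,-0.001,-0.012],[0.083,-0.001,-0.013],[0.089,-0.001,-0.014],[0.095,-0.001,-0.015],[0.101,-0.001,-0.016],[0.107,-0.001,-0.017],[0.112,-0.001,-0.018],[0.116,-0.001,-0.018]], yaw=[0,0,0,0,0,0,0,0,0,0,0,0,0,0,0,0,0,0,0,0])

```text
time: 13.85
position: [0.5539, -0.0255, 0.2499]
orientation: [[-0.133, 0.991, 0.0], [0.991, 0.133, 0.0], [0.0, 0.0, -1.0]]
ft_force: [0.1, -0.7, 0.5]
width: -0.0001
finger_force: 0.4
```

```bash
python3 - <<'E'
from bedfix import *
s=get_state();print(s["position"],s["time"],s["ft_force"]);print(R.T@(s["position"]-p))
a=camera("wrist")
for l in("tube","solid"):
  for d in place_of(l,"wrist"): print(l,d,onbed("wrist",d["centre"][1],d["centre"][0],.022))
cv2.imwrite("pics/w7.png",a)
E
```

```text
[ 0.55390209 -0.02545818  0.24988157] 13.85 [ 0.07202648 -0.68439558  0.54102552]
[0.05706954 0.00028128 0.19018794]
tube {'centre': [106.2, 538.3], 'confidence': 0.64} [ 0.09731359 -0.07680439  0.022     ]
tube {'centre': [193.2, 322.4], 'confidence': 0.59} [ 0.06471094 -0.00032514  0.022     ]
solid {'centre': [105.1, 535.9], 'confidence': 0.91} [ 0.09734388 -0.07589943  0.022     ]
```

View pics/w7.png

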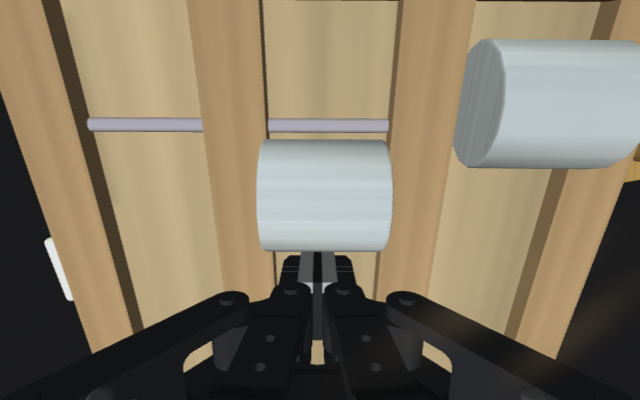

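The tube (324,195) is 33 mm short of where the parked solid rests (536,105). I'll push it 35 mm more over the strip, then back off and lift.

Emit:
move_arm(linear=[[0.003,0,-0.0005],[0.006,0,-0.001],[0.009,0,-0.0015],[0.012,0,-0.002],[0.015,0,-0.0025],[0.018,0,-0.003],[0.021,0,-0.0035],[0.024,0,-0.004],[0.027,0,-0.0045],[0.03,0,-0.005],[0.033,-0.001,-0.005],[0.035,-0.001,-0.0055],[0.035,-0.001,-0.0055],[0.035,-0.001,-0.0055],[0.035,-0.001,-0.0055]], yaw=[0,0,0,0,0,0,0,0,0,0,0,0,0,0,0])

```text
time: 15.25
position: [0.5484, 0.0084, 0.2552]
orientation: [[-0.133, 0.991, 0.0], [0.991, 0.133, 0.0], [0.0, 0.0, -1.0]]
ft_force: [-0.5, 0.5, 0.8]
width: -0.0002
finger_force: 0.0
```

```bash
python3 - <<'E'
from bedfix import *
s=get_state();print(s["position"],s["time"],s["ft_force"])
a=camera("wrist")
for l in("tube","solid"):
  for d in place_of(l,"wrist"): print(l,d,onbed("wrist",d["centre"][1],d["centre"][0],.022))
E
```

```text
[0.54836371 0.00841511 0.25517325] 15.25 [-0.51233832  0.50809788  0.79497785]
tube {'centre': [191.9, 326.2], 'confidence': 0.79} [ 0.09984069 -0.00129371  0.022     ]
solid {'centre': [194.0, 518.2], 'confidence': 0.87} [ 0.09810559 -0.07681847  0.022     ]
```

Both rollers now sit level past the strip and the finger is unloaded. Backing off and lifting clear.

Emit:
move_arm(linear=[[-0.006,0,0],[-0.018,0,0],[-0.035,0,-0.01],[-0.05,0,-0.03],[-0.06,0,-0.06],[-0.07,0,-0.09],[-0.08,0,-0.12],[-0.09,0,-0.15],[-0.1,0,-0.165],[-0.1,0,-0.17],[-0.1,0,-0.17],[-0.1,0,-0.17],[-0.1,0,-0.17]], yaw=[0,0,0,0,0,0,0,0,0,0,0,0,0])

```text
time: 16.48
position: [0.5614, -0.0905, 0.4237]
orientation: [[-0.133, 0.991, -0.002], [0.991, 0.133, 0.001], [0.001, -0.002, -1.0]]
ft_force: [-0.0, -0.1, 0.1]
width: 0.0001
finger_force: 0.0
```

```bash
python3 - <<'E'
from bedfix import *
s=get_state();print(s["position"],s["time"])
a=camera("wrist");b=camera("scene")
for l in("tube","solid"):
  for d in place_of(l,"wrist"): print(l,d,onbed("wrist",d["centre"][1],d["centre"][0],.022))
b=cv2.resize(b[130:265,220:395],(520,400),interpolation=2)
cv2.imwrite("pics/w8.png",cv2.resize(np.hstack([a,b]),(800,276)))
E
```

```text
[ 0.56144283 -0.09045523  0.4236549 ] 16.4833
tube {'centre': [17.4, 321.7], 'confidence': 0.78} [ 0.09934028 -0.0009786   0.022     ]
tube {'centre': [261.9, 117.3], 'confidence': 0.74} [-0.12455446  0.2127949   0.022     ]
solid {'centre': [17.2, 420.1], 'confidence': 0.72} [ 0.09870848 -0.0778127   0.022     ]
```

View pics/w8.png

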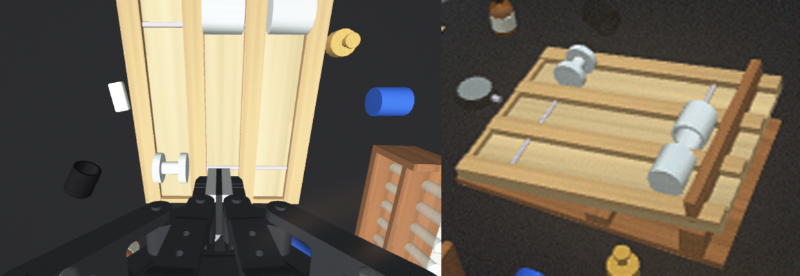

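Both rollers rest behind the catch strip (crop pixels ~(693,122) and (672,168)). The spool is at its foot (575,65) and the arm is clear.

```bash
python3 -c "from workcell import *;print(finish_job())"
```

```text
the job is handed in; nothing more can be done
None
```

The solid and the tube both rest between the catch strip and the top stop, the spool is still at the foot of its lane, the arm is clear, and the job was handed in at about 17 s of the 64 s allowed; no verdict was returned.

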